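# Catch the film cassettes in the darkroom

## Task

Take the white pan by its black handle (not the red pan) and hold it under the mouth of the sloping chute, then raise it so that its rim lifts the two orange feet and opens the gate. Catch both blue film cassettes in the pan while you hold it there off the table, then stand the pan upright on the worktop well clear of the chute, with both cassettes still in it, and let go.

Things in the scene. Friction and masses are not known exactly. Their poses are not given: they have to be found in the camera images.
- pan: White round pan, 120 mm wide at the rim, 96 at the foot, 60 high, wall 3, floor 4, 0.2 kg. Origin: centre of its underside, z up. A level black bar handle points along +x, from 55 to 145 mm out: 14 wide, 24 high, its middle 42 above the underside; grip it from above 110 to 120 mm out. A red pan of the same shape stands near by.
- chute_lip (a point): Lower end of the floor of a fixed aluminium chute, 185 mm above the table. z up; -x points level out of the mouth. Channel 40 mm wide, rising 32 degrees to +x; side walls reach 18 mm ahead of the lip; free space below it back to 90 mm behind the lip. Cassettes land 10 to 70 mm ahead of the lip within 1 s: hold the pan's centre 40 mm ahead, handle pointing out of the mouth.
- gate (a joint): Lift (m) of the orange gate across the mouth: 0 shut, 0.05 stop, 0.12 kg, falls shut by itself. Below the lip hang its two feet, level bars along the lip's x, 31 mm to either side, 8 wide, from 56 mm ahead of the lip to 14 mm behind, undersides 130 mm above the table when shut. The pan's rim lifts them; cassettes slide out from about 0.025, 0.035 to 0.044 is right.
- cassette_1: Front film cassette, a blue cylinder with black ends, 25 mm across and 46 mm long, 22 g, lying lengthwise in the chute at the start, one behind the other, held back by the gate. Origin at its middle; its axes do not matter.
- cassette_2: Rear film cassette, a blue cylinder with black ends, 25 mm across and 46 mm long, 22 g, lying lengthwise in the chute at the start, one behind the other, held back by the gate. Origin at its middle; its axes do not matter.
Mind the look-alikes: they are no part of the job. Leave any brown look-alike of the cassette_2 alone. What is shaped like the pan but pink is not meant.

How it is judged (in metres and radians):
On the way:
1. both cassettes lie in the white pan while it is held under the chute's mouth, off the table (horizontal distance between each of cassette_1, cassette_2 and pan below 0.058 m and z of cassette_1 in the frame of pan between 0 and 0.062 m and z of cassette_2 in the frame of pan between 0 and 0.062 m and height (world z) of pan above 0.05 m and horizontal distance between pan and chute_lip below 0.11 m), for 0.2 s.
At the end, for the whole second after the job is handed in: The white pan stands on the worktop (underside within 8 mm of it, tilt under 7 degrees), its centre more than 150 mm from the chute's lip seen from above, at rest and released, with both cassettes lying still in it (horizontal distance between each of cassette_1, cassette_2 and pan below 0.058 m and z of cassette_1 in the frame of pan between 0 and 0.062 m and z of cassette_2 in the frame of pan between 0 and 0.062 m and height (world z) of pan below 0.008 m and angle between pan's own z axis and vertical below 0.12 rad and horizontal distance between pan and chute_lip above 0.15 m and linear speed of pan below 0.02 m/s and linear speed of each of cassette_1, cassette_2 below 0.05 m/s and contact force between pan and the fingers below 0.1 N); the robot touches nothing.
It fails at once if a cassette is in the pan while the pan stands on the table under the chute (it must be held when catching) (height (world z) of pan below 0.015 m and horizontal distance between pan and chute_lip below 0.11 m and ((horizontal distance between cassette_1 and pan below 0.058 m and z of cassette_1 in the frame of pan between 0 and 0.062 m) or (horizontal distance between cassette_2 and pan below 0.058 m and z of cassette_2 in the frame of pan between 0 and 0.062 m))).
It fails at once if the white pan is tipped over (angle between pan's own z axis and vertical above 0.7 rad).
It also fails if it takes over 58 s, if anything falls off the work surface, if the arm or the gripper's body presses on something with over 40 N, if the wrist force passes 120 N, or if a joint passes its speed limit or range.

## Robot

A 7-joint arm with a two-finger parallel gripper is mounted at the origin on the work surface. World frame = base frame: x ahead of the robot, y to its left, z up, the work surface at z = 0. Lengths are in m, angles in degrees, forces in N, time in s.
With the tool pointing down it reaches from about 0.4 to 0.875 m from the base axis. Payload 4.4 kg.
Tool frame: the origin (TCP) lies at the very end of the fingers, on their centre line; the grasp point (between the pads) lies 19 mm behind it; y points along the fingers, x is the direction in which the jaws open and shut, and the axes are right-handed (so a half turn about y gives the same grasp; the last joint's range is limited). The gripper opens to 85 mm and grips with 20 to 120 N. Pads are 22 mm wide; open, the fingers measure 114 mm over their backs; the gripper's body (76 mm by 85 mm) begins 54 mm behind the grasp point. The pads swing forward as they close: fully open they stand 13 mm farther back than shut.
Start: joints at [-80.26, 36.005, 2.206, 86.941, -1.547, 57.084, -1.146], TCP at [0.152, 0.632, 0.231] pointing down, gripper open.
Joint ranges: [-175.42, 175.42], [-21.48, 121.26], [-71.46, 75.88], [10.55, 141.38], [-63.04, 243.04], [13.31, 113.54], [-168.57, 168.57]. Speed limits (degrees/s): [147.25, 147.25, 180, 180, 180, 180, 180].

## Interface

Orientations are given as [roll, pitch, yaw] about the fixed x, y, z axes, in that order (R = Rz(yaw) Ry(pitch) Rx(roll)).
In Python, from bench import manip gives the robot as it stands. The module is installed in compiled form; this text tells all that it offers.
- The arm moves only by the shell command python3 -m inch 'ROWS' [FORCE]. ROWS is JSON, one flat list of numbers, 7 for each row, row after row: the shift along the tool's x, y, z as a fraction of full scale, then the turn, a rotation vector about the tool's x, y, z as a fraction of full scale, then the finger opening in mm, from 0 to 85.4. In form: [tx, ty, tz, rx, ry, rz, fingers, tx, ty, tz, rx, ry, rz, fingers, ...]. A call has 1 to 20 rows; each row shifts and turns the pose as measured when the row begins, along the tool's axes as they then stand; what a row does not reach is not made up. Full scale, the value 1, is 0.2 m for a shift and 360 degrees for a turn. A row lasts 1/8 s, in which the tool goes at most 62.5 mm and 10.7 degrees, less where a joint would pass 70% of its speed; a pose out of reach is approached as far as the arm can. A call with a number of a shift or a turn outside -1 to 1 is refused whole. A call with a gripper value outside its range is refused whole. The fingers move at their own pace and stop on an object; FORCE is the grip in N (left out, the last holds). Time passes only in rows, so rows that do not move let the fingers close. It gives the time, the measured TCP pose, the force and the opening at its end, in the units of the state.
- manip.sense(): the state, without advancing time (a new reading comes with each control period).
- manip.capture(name): name is "scene" or "side" or "wrist"; returns the picture (400x640x3 uint8, blue, green, red); there is no depth.
- manip.get_calibration(name): a dict with "mtx" (3x3 intrinsics, pixels), "R" (3x3) and "t" (3): a world point X has camera coordinates R X + t. Camera axes: x right, y down, z forward; pixel columns grow to the right and rows downward; lengths in m; the calibration is good to about 2 mm. A picture is of the moment at which its call begins: read the wrist's pose just before it. get_calibration takes no time and is no camera call; for the wrist camera it gives the pose at the moment of the call.
- manip.sign_off(): hands the job in, once; it reports no verdict.
Trained networks look in the newest picture that a camera, given by its name, has taken for a name from the list of things; names that differ only in an ending like _2 or _b are one class to them, and where a whole thing is asked for, a point or a joint stands for the part that bears it (a point fixed in the world has none). Each returns a list of dicts, best first, with "score" (0 to 1); they miss things now and then, are a little off and sometimes report something else, mostly with a low value. They report only what shows in the picture. A call takes as long as a camera call. They do not tell look-alikes from the thing itself.
- manip.find_in(camera, name): "at" ([x, y, z] in m, in world coordinates, good to about 4 mm: the middle of the surface that is visible of it).
The state is a dict: "clock": time; "q": joint angles; "qd": joint speeds; "tau": joint torques, N m; "tool_pos": TCP position; "tool_rot": TCP orientation; "ft_force": force on the tool from outside, world axes, zero at the start; "torque": the same for the moment, N m; "finger_gap": opening from 0.0 (shut) to 1.0 (fully open).
Only numpy, scipy, OpenCV 4.12 (cv2) and the standard library are available. Lean on these libraries where they do the work, as an engineer would, in place of code of your own. Each camera call takes 0.05 s, during which the arm holds its last target.

## Working session

There is one attempt and no reset: what is moved stays moved. The work goes in short steps, Python scripts to look and compute and a shell command to move; the robot and the scene stay as the last step left them, time stands still between calls to the robot, and variables do not carry over. Pictures are saved under pics/ and viewed, and the job is handed in when it is done.

```bash
mkdir -p pics; ls; python3 - <<'E'
from bench import manip
import cv2
s=manip.sense(); print(s['clock'],s['tool_pos'],s['tool_rot'],s['finger_gap'])
for n in ['scene','side']:
    im=manip.capture(n); cv2.imwrite(f'pics/{n}0.png',im)
    for o in ['pan','gate','cassette_1','chute_lip']:
        try: print(n,o,[(d['score'],d['at']) for d in manip.find_in(n,o)])
        except Exception as e: print(o,e)
    c=manip.get_calibration(n);print(c)
print(manip.sense()['clock'])
E
```

```text
pics
0.0 [0.15168628 0.63139576 0.23036331] [-90.00214952   0.11178754  76.4910798 ] 0.9999013212377346
scene pan [(0.88, [0.6355, 0.1185, 0.0246]), (0.71, [0.2839, 0.3093, 0.0376])]
scene gate [(0.56, [0.5804, -0.2208, 0.2125])]
scene cassette_1 [(0.77, [0.5554, -0.25, 0.2273]), (0.77, [0.5458, -0.285, 0.248]), (0.76, [0.6612, -0.2514, 0.0208])]
scene chute_lip [(0.89, [0.5604, -0.3538, 0.0695])]
{'mtx': array([[431.15289839,   0.        , 316.87187396],
       [  0.        , 431.15289839, 202.73738245],
       [  0.        ,   0.        ,   1.        ]]), 'R': array([[ 0.53902664,  0.84213028, -0.01633624],
       [ 0.6791822 , -0.446035  , -0.58289305],
       [-0.49815842,  0.30309961, -0.81238465]]), 't': array([-0.25581523, -0.2444755 ,  1.26891966])}
side pan [(0.89, [0.2904, 0.3221, 0.0368]), (0.63, [0.6414, 0.1234, 0.0313])]
side gate [(0.63, [0.5493, -0.2249, 0.2377])]
side cassette_1 [(0.77, [0.5465, -0.2992, 0.2487]), (0.77, [0.6534, -0.253, 0.0192]), (0.71, [0.5452, -0.2438, 0.2223])]
side chute_lip [(0.85, [0.5437, -0.3482, 0.212])]
{'mtx': array([[445.98830668,   0.        , 322.29402727],
       [  0.        , 445.98830668, 195.60811445],
       [  0.        ,   0.        ,   1.        ]]), 'R': array([[ 0.99526487, -0.09718956, -0.00142217],
       [-0.0728049 , -0.73570138, -0.67338171],
       [ 0.06439938,  0.67029671, -0.73929361]]), 't': array([-0.47138325,  0.16196438,  1.06448009])}
0.5
```

View pics/scene0.png

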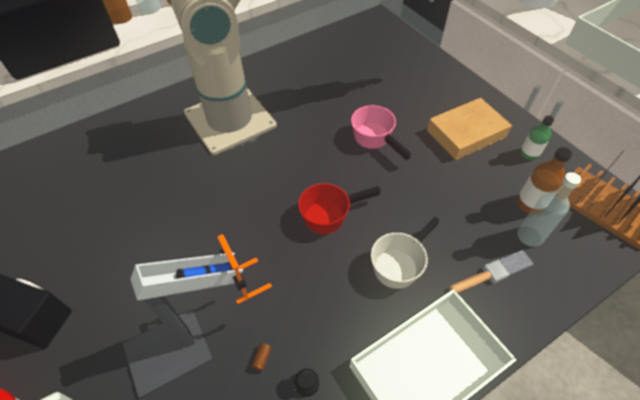

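View pics/side0.png

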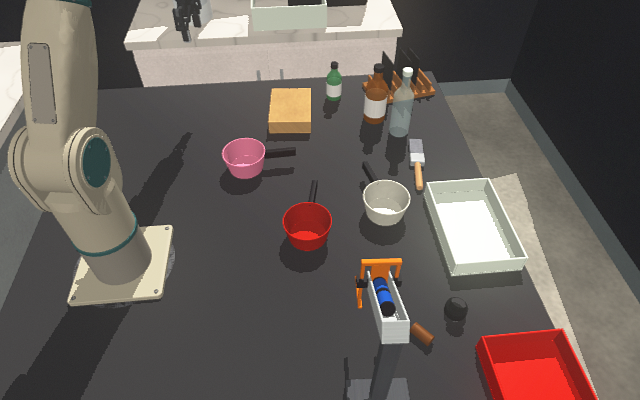

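Candidates for the pan in the scene picture are white (398,260), red (325,208) and pink (373,127). By the description I want the white one, whose handle ends near (436,221). The side picture shows the same at (386,203). For the cassettes, the blue pair lies in the chute at (205,270), and the brown one at (261,357) is a look-alike. Next I'll check close crops.

```bash
python3 - <<'E'
import cv2,numpy as np
a=cv2.imread('pics/scene0.png');b=cv2.imread('pics/side0.png')
def c(im,x,y,w,h,s): return cv2.resize(im[y:y+h,x:x+w],None,fx=s,fy=s,interpolation=cv2.INTER_CUBIC)
cv2.imwrite('pics/c1.png',np.hstack([c(a,360,205,90,90,4.4),c(b,340,150,90,90,4.4)]))
cv2.imwrite('pics/c2.png',np.hstack([c(a,125,220,155,100,2.6),c(b,340,245,90,100,2.6)]))
cv2.imwrite('pics/c2a.png',c(a,125,225,155,100,5))
cv2.imwrite('pics/c2b.png',c(b,340,245,90,100,6))
E
```

```text
(no output)
```

View pics/c1.png

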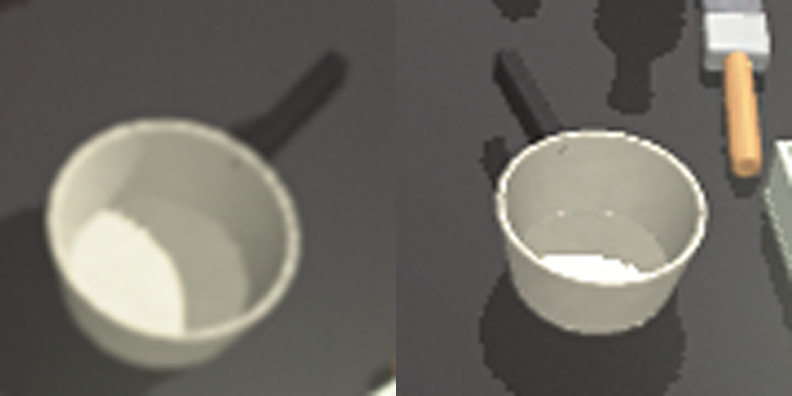

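View pics/c2a.png

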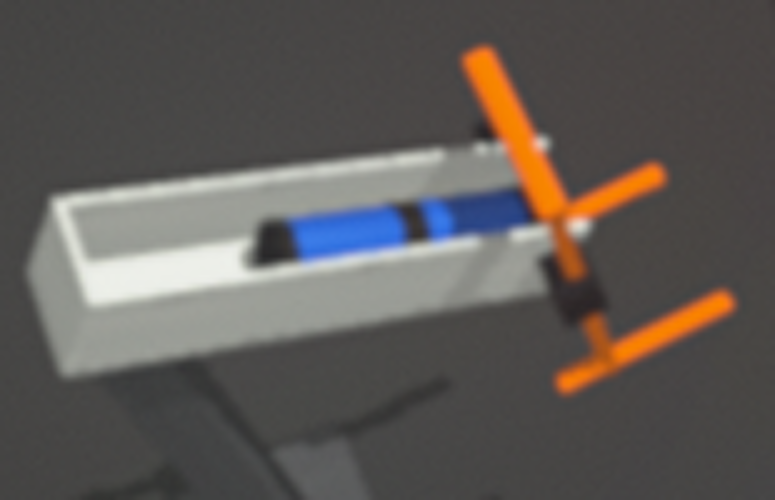

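View pics/c2b.png

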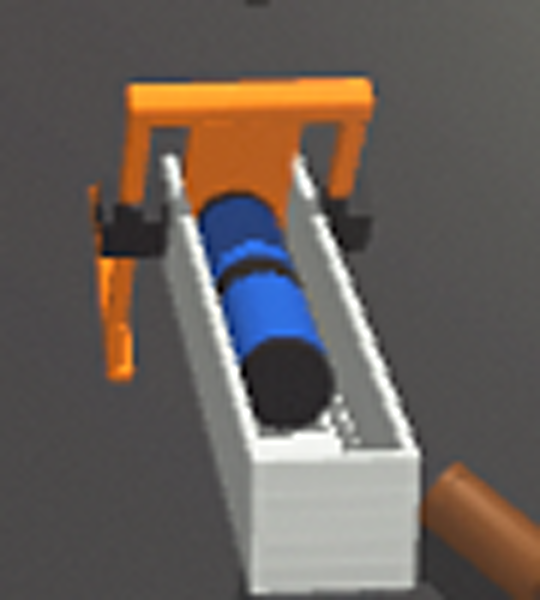

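The crops confirm the white pan with its black handle, tip at about (437,219) in scene and (364,163) in side. Both blue cassettes sit behind the orange gate, and the foot tips in scene are at (257,259) and (271,285). Next I'll fit poses.

```bash
cat > h.py <<'E'
from bench import manip
import numpy as np
from scipy.optimize import least_squares
from scipy.spatial.transform import Rotation as Rot
def proj(c,X):
    p=(c['R']@np.atleast_2d(X).T).T+c['t']; p=p@c['mtx'].T; return p[:,:2]/p[:,2:]
def ray(c,uv,z):
    d=c['R'].T@np.linalg.inv(c['mtx'])@np.array([uv[0],uv[1],1.]); o=-c['R'].T@c['t']
    return o+d*(z-o[2])/d[2]
def tri(c1,u1,c2,u2):
    A=[];
    for c,u in((c1,u1),(c2,u2)):
        P=c['mtx']@np.c_[c['R'],c['t']]; A+= [u[0]*P[2]-P[0],u[1]*P[2]-P[1]]
    A=np.array(A); return np.linalg.lstsq(A[:,:3],-A[:,3],rcond=None)[0]
E
python3 - <<'E'
from h import *
A=manip.get_calibration('scene');B=manip.get_calibration('side')
sa=lambda x,y:(360+x/4.4,205+y/4.4); sb=lambda x,y:(340+(x-396)/4.4,150+y/4.4)
th=np.linspace(0,2*np.pi,200)
ea=[*np.array([47,300])/4.4+360,*np.array([118,337])/4.4+205]
eb=[*(np.array([497,707])-396)/4.4+340,*np.array([130,284])/4.4+150]
def f(p):
    X=np.c_[p[0]+.06*np.cos(th),p[1]+.06*np.sin(th),0*th+.06]
    r=[]
    for c,e in((A,ea),(B,eb)):
        q=proj(c,X); r+=[q[:,0].min()-e[0],q[:,0].max()-e[1],q[:,1].min()-e[2],q[:,1].max()-e[3]]
    tip=[[p[0]+.145*np.cos(p[2]),p[1]+.145*np.sin(p[2]),.047]]
    r+=list(proj(A,tip)[0]-sa(343,60)); r+=list(proj(B,tip)[0]-sb(504,57))
    return r
s=least_squares(f,[.64,.12,2]); print('pan',s.x,np.degrees(s.x[2]),np.round(s.fun,1))
ca=lambda x,y:(125+x/5,225+y/5); cb=lambda x,y:(340+x/6,245+y/6)
for n,u in(('farfoot tip',(730,300)),('farfoot back',(565,385)),('nearfoot tip',(658,173))):
    print(n,ray(A,ca(*u),.134))
print('side nearfoot back?',ray(B,cb(118,372),.134))
# gate top bar ends
print('bar L',tri(A,ca(478,55),B,cb(132,97)), 'R',tri(A,ca(560,210),B,cb(370,90)))
# chute rear top corners
p=tri(A,ca(55,203),B,cb(250,455)); q=tri(A,ca(92,303),B,cb(415,452)); print('rear',p,q)
p=tri(A,ca(545,142),B,cb(168,158)); q=tri(A,ca(588,227),B,cb(300,158)); print('front',p,q)
E
```

```text
pan [0.64706375 0.10079843 1.79430311] 102.80599515342779 [ 0.4 -0.9  0.6  0.2 -0.1 -0.2 -0.7 -0.6 -0.6  0.4  0.1 -0.9]
farfoot tip [ 0.58946191 -0.17373753  0.134     ]
farfoot back [ 0.58593526 -0.24136893  0.134     ]
nearfoot tip [ 0.52676372 -0.17119224  0.134     ]
side nearfoot back? [ 0.52112186 -0.23885823  0.134     ]
bar L [ 0.52061294 -0.21908086  0.25760308] R [ 0.58855397 -0.22220326  0.2565045 ]
rear [ 0.52584215 -0.35280324  0.30132892] [ 0.56477657 -0.3551571   0.30145181]
front [ 0.5357795  -0.21036057  0.21055342] [ 0.5748073  -0.21341026  0.21051667]
```

```bash
cat >> h.py <<'E'
def delta(target,yaw):
    s=manip.sense(); R=Rot.from_euler('xyz',s['tool_rot'],degrees=True)
    T=Rot.from_euler('xyz',[-90,0,yaw],degrees=True)
    d=R.inv().apply(np.array(target)-s['tool_pos']); w=np.degrees((R.inv()*T).as_rotvec())
    print('t',round(s['clock'],2),'pos',np.round(s['tool_pos'],4),'rot',np.round(s['tool_rot'],2),'gap',round(s['finger_gap']*85.4,1),'F',np.round(s['ft_force'],1))
    print('shift mm',np.round(d*1000,1),'frac',np.round(d/.2,4),'turn deg',np.round(w,2),'frac',np.round(w/360,4))
    d2=T.inv().apply(np.array(target)-s['tool_pos']); print('frac after turn',np.round(d2/.2,4))
E
python3 - <<'E'
from h import *
B=manip.get_calibration('side')
for n,u in(('green',(334,100)),('brown',(375,122)),('clear',(399,135)),('board near',(290,132)),('board left',(270,130)),('spatula',(417,165)),('pink',(245,175))): print(n,ray(B,u,0))
for n,u in(('green',(334,64)),('brown',(378,68)),('clear',(407,71))): print(n,ray(B,u,.2))
y=np.radians(102.8); g=np.array([.647+.115*np.cos(y),.1008+.115*np.sin(y)]);print(g)
delta([*g,.20],12.8)
E
```

```text
green [ 5.72101934e-01  6.02031508e-01 -1.11022302e-16]
brown [0.68888803 0.47165594 0.        ]
clear [ 7.51547869e-01  4.00992601e-01 -1.11022302e-16]
board near [4.16171992e-01 4.48845276e-01 1.11022302e-16]
board left [3.54213721e-01 4.64803384e-01 1.11022302e-16]
spatula [ 7.74909583e-01  2.63922625e-01 -1.11022302e-16]
pink [0.2799397  0.27188295 0.        ]
green [0.55645621 0.49793296 0.2       ]
brown [0.6788644  0.46448589 0.2       ]
clear [0.75762194 0.44101675 0.2       ]
[0.62152192 0.21294218]
t 0.5 pos [0.1518 0.632  0.2313] rot [-90.     0.    76.49] gap 85.6 F [-0.9  0.  -0.8]
shift mm [-297.7   31.3 -554.6] frac [-1.4887  0.1564 -2.7731] turn deg [-0.   63.69 -0.  ] frac [-0.      0.1769 -0.    ]
frac after turn [ 1.826   0.1564 -2.5636]
```

```bash
python3 -m inch '[0,0,0,0,0.0295,0,85, 0,0,0,0,0.0295,0,85, 0,0,0,0,0.0295,0,85, 0,0,0,0,0.0295,0,85, 0,0,0,0,0.0295,0,85, 0,0,0,0,0.0295,0,85, 0.18,0,-0.25,0,0,0,85, 0.18,0,-0.25,0,0,0,85, 0.18,0,-0.25,0,0,0,85, 0.18,0,-0.25,0,0,0,85, 0.18,0,-0.25,0,0,0,85, 0.18,0,-0.25,0,0,0,85, 0.18,0,-0.25,0,0,0,85, 0.18,0,-0.25,0,0,0,85, 0,0,0,0,0,0,85]' 100; python3 - <<'E'
from h import *
delta([.6215,.213,.2],12.8)
E
```

```text
clock: 2.38
tool_pos: [0.5238, 0.2956, 0.2306]
tool_rot: [-89.8, -0.3, 12.1]
ft_force: [0.0, -0.3, -0.1]
finger_gap: 0.996
t 2.38 pos [0.5238 0.2956 0.2306] rot [-89.78  -0.26  12.07] gap 85.1 F [ 0.  -0.3 -0.1]
shift mm [  78.1   30.5 -101.4] frac [ 0.3905  0.1527 -0.5068] turn deg [-0.22 -0.73  0.26] frac [-0.0006 -0.002   0.0007]
frac after turn [ 0.3847  0.1529 -0.5111]
```

Go above the handle, then check with the cameras (handle hidden or not).

```bash
python3 -m inch '[0.195,0.05,-0.25,0,-0.002,0,85, 0.18,0.05,-0.24,0,0,0,85, 0,0,0,0,0,0,85, 0,0,0,0,0,0,85]' 100; python3 - <<'E'
from h import *
import cv2
delta([.6215,.213,.2],12.8)
w=manip.get_calibration('wrist');im=manip.capture('wrist');cv2.imwrite('pics/w1.png',im)
print([(d['score'],d['at']) for d in manip.find_in('wrist','pan')])
y=np.radians(102.8)
for r in(.06,.11,.12,.145):print(r,proj(w,[.647+r*np.cos(y),.1008+r*np.sin(y),.054]))
E
```

```text
clock: 2.88
tool_pos: [0.6117, 0.2251, 0.2107]
tool_rot: [-89.5, -0.2, 13.1]
ft_force: [0.1, 0.9, 0.2]
finger_gap: 0.997
t 2.88 pos [0.6117 0.2251 0.2107] rot [-89.54  -0.21  13.09] gap 85.2 F [0.1 0.9 0.2]
shift mm [  6.7  10.6 -14.1] frac [ 0.0337  0.0532 -0.0703] turn deg [-0.46  0.29  0.2 ] frac [-0.0013  0.0008  0.0006]
frac after turn [ 0.0342  0.0536 -0.0697]
[(0.95, [0.3349, 0.3012, 0.0458]), (0.58, [0.6471, 0.0861, 0.035])]
0.06 [[328.7408967  243.47863617]]
0.11 [[329.30571396 197.78176046]]
0.12 [[329.42539067 188.09924545]]
0.145 [[329.73521776 163.03250025]]
```

View pics/w1.png

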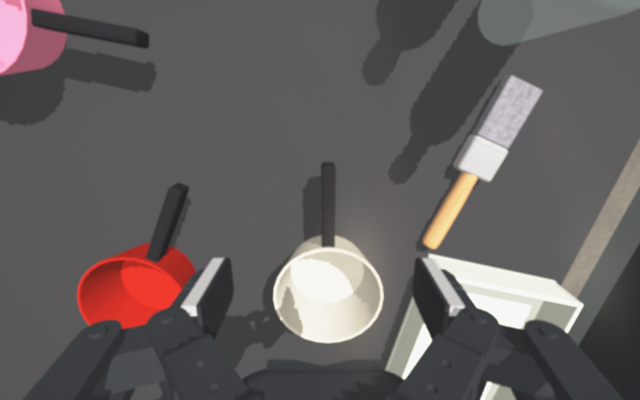

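The wrist picture shows the white pan below with its handle at column 328, rows 163 to 245, matching my projection to about 1 px. Before descending I'll check how close the red handle is.

```bash
python3 - <<'E'
from h import *
w=manip.get_calibration('wrist')
for u in((182,187),(155,255),(172,185)): print(ray(w,u,.054))
delta([.6215,.213,.023],12.8)
E
```

```text
[0.47951958 0.18574894 0.054     ]
[0.45887731 0.10454955 0.054     ]
[0.46982052 0.18558889 0.054     ]
t 2.98 pos [0.6117 0.2248 0.211 ] rot [-89.6   -0.24  13.11] gap 85.0 F [-0.4 -0.3 -0.3]
shift mm [  6.1 188.  -15. ] frac [ 0.0304  0.9398 -0.0751] turn deg [-0.41  0.32  0.23] frac [-0.0011  0.0009  0.0007]
frac after turn [ 0.0347  0.9402 -0.0682]
```

```bash
python3 -m inch '[0.03,0.1,-0.07,-0.001,0.001,0,70, 0,0.2,0,0,0,0,70, 0,0.2,0,0,0,0,70, 0,0.15,0,0,0,0,70, 0,0,0,0,0,0,70, 0,0,0,0,0,0,70]' 100; python3 - <<'E'
from h import *
delta([.6215,.213,.023],12.8)
E
```

```text
clock: 3.72
tool_pos: [0.62, 0.2145, 0.0746]
tool_rot: [-90.0, -0.2, 13.1]
ft_force: [0.3, 0.1, -0.3]
finger_gap: 0.823
t 3.73 pos [0.62   0.2145 0.0746] rot [-90.03  -0.23  13.08] gap 70.3 F [ 0.3  0.1 -0.3]
shift mm [ 0.9 51.6 -1.7] frac [ 0.0046  0.2579 -0.0087] turn deg [0.02 0.28 0.23] frac [0.0001 0.0008 0.0006]
frac after turn [ 0.0057  0.2579 -0.0088]
```

```bash
python3 -m inch '[0.005,0.13,-0.009,0,0.001,0,60, 0,0.13,0,0,0,0,60, 0,0.02,0,0,0,0,60, 0,0,0,0,0,0,60, 0,0,0,0,0,0,60]' 100; python3 - <<'E'
from h import *
delta([.6215,.213,.023],12.8)
E
```

```text
clock: 4.35
tool_pos: [0.6273, 0.2148, 0.0254]
tool_rot: [-90.0, -1.0, 12.8]
ft_force: [0.2, 0.2, 0.3]
finger_gap: 0.704
t 4.35 pos [0.6273 0.2148 0.0254] rot [-89.97  -0.99  12.78] gap 60.1 F [0.2 0.2 0.3]
shift mm [-6.1  2.3 -0.5] frac [-0.0306  0.0115 -0.0024] turn deg [-0.03 -0.02  0.99] frac [-0.0001 -0.      0.0028]
frac after turn [-0.0304  0.0121 -0.0023]
```

```bash
python3 -m inch '[-0.03,0.011,-0.002,0,0,0.0028,60, 0,0,0,0,0,0,60, 0,0,0,0,0,0,60]' 100; python3 - <<'E'
from h import *
delta([.6215,.213,.023],12.8)
import cv2
w=manip.get_calibration('wrist');im=manip.capture('wrist');cv2.imwrite('pics/w2.png',im)
E
```

```text
clock: 4.72
tool_pos: [0.6223, 0.2134, 0.0249]
tool_rot: [-89.9, -0.1, 12.8]
ft_force: [-0.0, -0.2, -0.3]
finger_gap: 0.705
t 4.72 pos [0.6223 0.2134 0.0249] rot [-8.994e+01 -8.000e-02  1.279e+01] gap 60.2 F [-0.  -0.2 -0.3]
shift mm [-0.9  1.9 -0.2] frac [-0.0043  0.0097 -0.0009] turn deg [-0.06 -0.01  0.08] frac [-0.0002 -0.      0.0002]
frac after turn [-0.0043  0.0097 -0.0009]
```

View pics/w2.png

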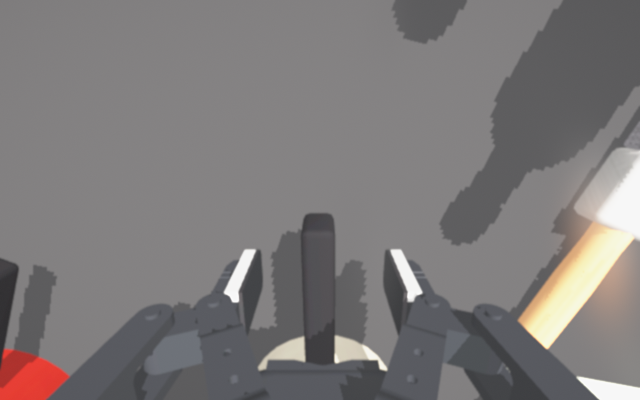

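The handle (column 319, tip at row 215) lies midway between the pads (columns 243 and 402). I'll close on it.

```bash
python3 -m inch '[0,0,0,0,0,0,5, 0,0,0,0,0,0,5, 0,0,0,0,0,0,5, 0,0,0,0,0,0,5, 0,0,0,0,0,0,5, 0,0,0,0,0,0,5, 0,0,0,0,0,0,5, 0,0,0,0,0,0,5]' 110; python3 - <<'E'
from h import *
delta([.6215,.213,.023],12.8)
import cv2
w=manip.get_calibration('wrist');im=manip.capture('wrist');cv2.imwrite('pics/w3.png',im)
E
```

```text
clock: 5.78
tool_pos: [0.6221, 0.2133, 0.025]
tool_rot: [-89.9, -0.0, 12.8]
ft_force: [-0.6, 0.2, 0.4]
finger_gap: 0.142
t 5.78 pos [0.6221 0.2133 0.025 ] rot [-8.994e+01 -5.000e-02  1.277e+01] gap 12.1 F [-0.6  0.2  0.4]
shift mm [-0.6  2.  -0.2] frac [-0.0031  0.0102 -0.0009] turn deg [-0.06 -0.03  0.05] frac [-0.0002 -0.0001  0.0001]
frac after turn [-0.0031  0.0102 -0.0009]
```

View pics/w3.png

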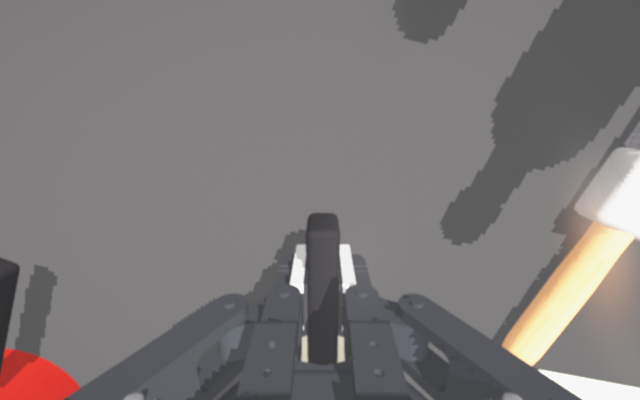

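```bash
python3 -m inch '[0,-0.08,0,0,0,0,5, 0,-0.1,0,0,0,0,5, 0,-0.05,0,0,0,0,5, 0,0,0,0,0,0,5, 0,0,0,0,0,0,5]' 110; python3 - <<'E'
from h import *
delta([.572,.0385,.065],-3.8)
import cv2
im=manip.capture('side');cv2.imwrite('pics/s1.png',im)
E
```

```text
clock: 6.45
tool_pos: [0.6219, 0.2137, 0.0746]
tool_rot: [-89.9, -0.1, 12.8]
ft_force: [-0.4, -0.2, -2.9]
finger_gap: 0.148
t 6.45 pos [0.6219 0.2137 0.0746] rot [-8.990e+01 -8.000e-02  1.278e+01] gap 12.6 F [-0.4 -0.2 -2.9]
shift mm [ -87.4    9.2 -159.8] frac [-0.4372  0.0461 -0.7992] turn deg [-0.11 16.58  0.06] frac [-0.0003  0.0461  0.0002]
frac after turn [-0.191   0.0482 -0.8907]
```

View pics/s1.png

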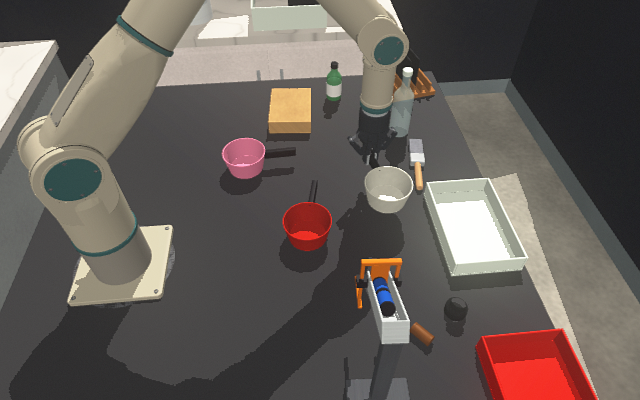

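The pan is off the table and level, with its rim around (388,185). I'll turn it and bring it in front of the chute.

```bash
python3 -m inch '[0,0,0,0,0.023,0,5, 0,0,0,0,0.023,0,5, -0.035,0.01,-0.15,0,0,0,5, -0.035,0.01,-0.15,0,0,0,5, -0.035,0.01,-0.15,0,0,0,5, -0.035,0.01,-0.15,0,0,0,5, -0.035,0.01,-0.15,0,0,0,5, -0.015,0,-0.1,0,0,0,5, 0,0,0,0,0,0,5, 0,0,0,0,0,0,5]' 110; python3 - <<'E'
from h import *
delta([.572,.0385,.065],-3.8)
import cv2
for n in('scene','side'):
    im=manip.capture(n);cv2.imwrite(f'pics/{n}2.png',im)
a=cv2.imread('pics/scene2.png');b=cv2.imread('pics/side2.png')
cv2.imwrite('pics/d2.png',np.hstack([cv2.resize(a[170:330,180:340],(400,400)),cv2.resize(b[150:310,300:460],(400,400))]))
E
```

```text
clock: 7.75
tool_pos: [0.5675, 0.0439, 0.0586]
tool_rot: [-90.0, 0.3, -4.2]
ft_force: [-0.8, 0.5, -1.6]
finger_gap: 0.145
t 7.75 pos [0.5675 0.0439 0.0586] rot [-89.95   0.35  -4.18] gap 12.4 F [-0.8  0.5 -1.6]
shift mm [ 4.8 -6.4 -5.1] frac [ 0.0241 -0.0322 -0.0254] turn deg [-0.05 -0.38 -0.35] frac [-0.0001 -0.0011 -0.001 ]
frac after turn [ 0.0241 -0.032  -0.0256]
```

View pics/d2.png

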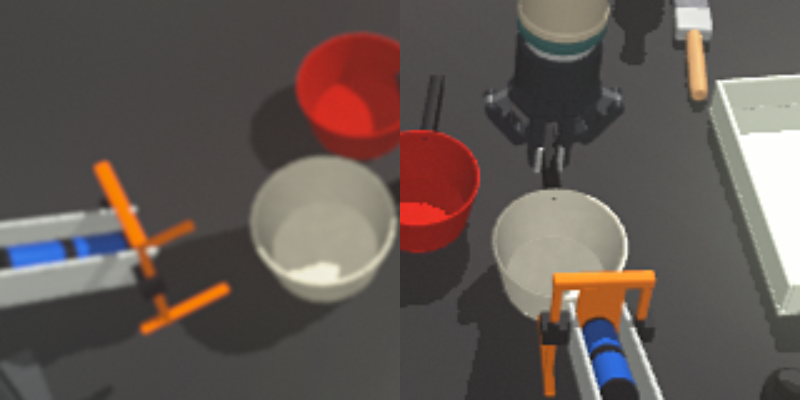

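```bash
python3 - <<'E'
from h import *
A=manip.get_calibration('scene');B=manip.get_calibration('side')
th=np.linspace(0,2*np.pi,400)
ea=[250/2.5+180,396/2.5+180,155/2.5+170]; eb=[92/2.5+300,228/2.5+300,189/2.5+150]
def f(p):
    X=np.c_[p[0]+.06*np.cos(th),p[1]+.06*np.sin(th),0*th+p[2]+.06]; r=[]
    for c,e in((A,ea),(B,eb)):
        q=proj(c,X); r+=[q[:,0].min()-e[0],q[:,0].max()-e[1],q[:,1].min()-e[2]]
    return r
s=least_squares(f,[.56,-.07,.035]);print(s.x,s.fun.round(1))
t=manip.sense(); y=np.radians(t['tool_rot'][2]+90); p=t['tool_pos']
print('kin',p[:2]-.115*np.array([np.cos(y),np.sin(y)]),p[2]-.025)
delta([.565,-.071,.070],-3.8)
E
```

```text
[ 0.55875276 -0.07133969  0.03202001] [ 0.1 -0.4  0.6 -0.2 -0.1 -0.6]
kin [ 0.55927477 -0.07072435] 0.033684318717571805
t 7.85 pos [0.5676 0.044  0.0587] rot [-89.97   0.34  -4.14] gap 12.3 F [-0.3  0.4 -2.2]
shift mm [   5.7  -11.4 -114.9] frac [ 0.0283 -0.057  -0.5743] turn deg [-0.03 -0.34 -0.34] frac [-0.0001 -0.0009 -0.0009]
frac after turn [ 0.0253 -0.0566 -0.5745]
```

```bash
python3 -m inch '[0.024,0,-0.02,0,-0.001,-0.001,5, 0,0,-0.12,0,0,0,5, 0,0,-0.12,0,0,0,5, 0,0,-0.12,0,0,0,5, 0,0,-0.1,0,0,0,5, 0,0,0,0,0,0,5, 0,0,0,0,0,0,5]' 110; python3 - <<'E'
from h import *
delta([.565,-.071,.070],-3.8)
E
```

```text
clock: 8.72
tool_pos: [0.5701, -0.0492, 0.0583]
tool_rot: [-89.8, -0.3, -3.1]
ft_force: [0.1, -0.0, -2.7]
finger_gap: 0.142
t 8.72 pos [ 0.5701 -0.0492  0.0583] rot [-89.84  -0.28  -3.14] gap 12.1 F [ 0.1 -0.  -2.7]
shift mm [ -3.8 -11.8 -22.1] frac [-0.0191 -0.059  -0.1103] turn deg [-0.16  0.66  0.28] frac [-0.0004  0.0018  0.0008]
frac after turn [-0.0181 -0.0586 -0.1107]
```

```bash
python3 -m inch '[-0.018,0,-0.06,0,0.0018,0.0008,5, 0,-0.02,-0.05,0,0,0,5, 0,-0.02,0,0,0,0,5, 0,0,0,0,0,0,5, 0,0,0,0,0,0,5]' 110; python3 - <<'E'
from h import *
delta([.565,-.071,.070],-3.8)
import cv2
for n in('scene','side'):
    im=manip.capture(n);cv2.imwrite(f'pics/{n}3.png',im)
a=cv2.imread('pics/scene3.png');b=cv2.imread('pics/side3.png')
cv2.imwrite('pics/d3.png',np.hstack([cv2.resize(a[200:330,170:300],(400,400),interpolation=2),cv2.resize(b[210:340,320:450],(400,400),interpolation=2)]))
E
```

```text
clock: 9.35
tool_pos: [0.5653, -0.0698, 0.0669]
tool_rot: [-89.8, 0.0, -3.6]
ft_force: [0.8, -0.2, -2.5]
finger_gap: 0.145
t 9.35 pos [ 0.5653 -0.0698  0.0669] rot [-8.978e+01  2.000e-02 -3.640e+00] gap 12.4 F [ 0.8 -0.2 -2.5]
shift mm [-0.2 -3.1 -1.2] frac [-0.0012 -0.0156 -0.006 ] turn deg [-0.22  0.16 -0.02] frac [-0.0006  0.0005 -0.    ]
frac after turn [-0.0012 -0.0155 -0.006 ]
```

View pics/d3.png

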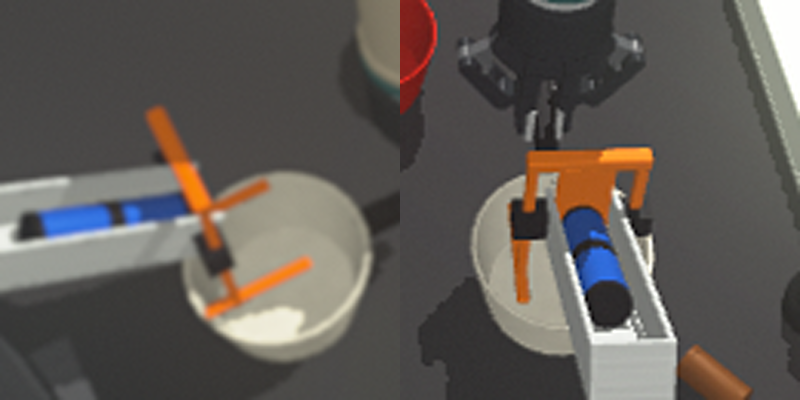

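The pan sits under both feet: in the scene crop they cross inside the rim, with their back ends over its rear edge. I'll raise it to just below contact and check.

```bash
python3 -m inch '[0,-0.06,-0.003,0,0,0,5, 0,-0.06,0,0,0,0,5, 0,0,0,0,0,0,5, 0,0,0,0,0,0,5]' 110; python3 - <<'E'
from h import *
delta([.565,-.071,.135],-3.8)
E
```

```text
clock: 9.95
tool_pos: [0.5656, -0.0701, 0.093]
tool_rot: [-89.8, -0.0, -3.6]
ft_force: [-0.9, -0.2, -2.1]
finger_gap: 0.147
t 9.95 pos [ 0.5656 -0.0701  0.093 ] rot [-8.977e+01 -3.000e-02 -3.600e+00] gap 12.5 F [-0.9 -0.2 -2.1]
shift mm [ -0.5 -42.   -0.8] frac [-0.0026 -0.2098 -0.004 ] turn deg [-0.23  0.2   0.03] frac [-0.0006  0.0006  0.0001]
frac after turn [-0.0027 -0.2098 -0.0048]
```

```bash
python3 -m inch '[0,-0.08,-0.003,0,0,0,5, 0,-0.08,0,0,0,0,5, 0,-0.04,0,0,0,0,5, 0,0,0,0,0,0,5, 0,0,0,0,0,0,5, 0,0,0,0,0,0,5]' 110; python3 - <<'E'
from h import *
delta([.565,-.071,.135],-3.8)
import cv2
for n in('scene','side'):
    im=manip.capture(n);cv2.imwrite(f'pics/{n}4.png',im)
a=cv2.imread('pics/scene4.png');b=cv2.imread('pics/side4.png')
cv2.imwrite('pics/d4.png',np.hstack([cv2.resize(a[200:330,170:300],(400,400),interpolation=2),cv2.resize(b[210:340,320:450],(400,400),interpolation=2)]))
E
```

```text
clock: 10.7
tool_pos: [0.5649, -0.0704, 0.1354]
tool_rot: [-89.7, 0.0, -3.6]
ft_force: [0.7, 0.2, -4.4]
finger_gap: 0.145
t 10.7 pos [ 0.5649 -0.0704  0.1354] rot [-8.973e+01  3.000e-02 -3.590e+00] gap 12.4 F [ 0.7  0.2 -4.4]
shift mm [ 0.1  0.4 -0.6] frac [ 0.0006  0.0019 -0.0031] turn deg [-0.27  0.2  -0.03] frac [-0.0008  0.0006 -0.0001]
frac after turn [ 0.0006  0.0019 -0.0031]
```

View pics/d4.png

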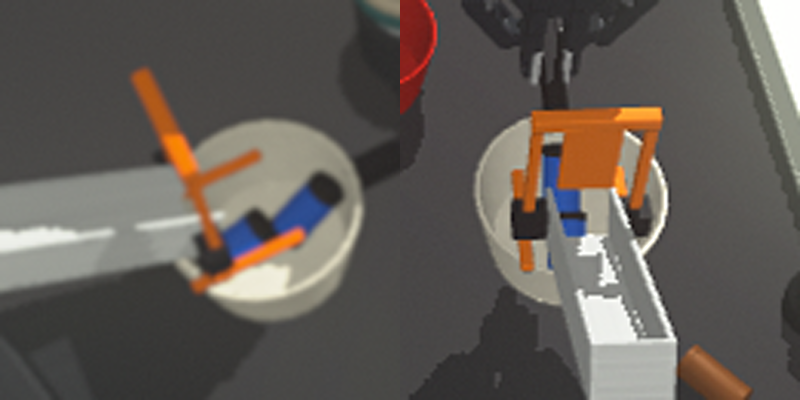

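The chute is empty and both blue cassettes show inside the pan. I'll hold a little longer and look again.

```bash
python3 -m inch '[0,0,0,0,0,0,5, 0,0,0,0,0,0,5, 0,0,0,0,0,0,5, 0,0,0,0,0,0,5, 0,0,0,0,0,0,5, 0,0,0,0,0,0,5]' 110; python3 - <<'E'
from h import *
delta([.565,-.071,.085],-3.8)
import cv2
for n in('scene','side'):
    im=manip.capture(n);cv2.imwrite(f'pics/{n}5.png',im)
    print([(d['score'],d['at']) for d in manip.find_in(n,'cassette_1')])
a=cv2.imread('pics/scene5.png');b=cv2.imread('pics/side5.png')
cv2.imwrite('pics/d5.png',np.hstack([cv2.resize(a[200:330,170:300],(400,400),interpolation=2),cv2.resize(b[210:340,320:450],(400,400),interpolation=2)]))
E
```

```text
clock: 11.55
tool_pos: [0.5648, -0.0704, 0.1348]
tool_rot: [-89.7, 0.1, -3.6]
ft_force: [0.3, 1.1, -3.3]
finger_gap: 0.141
t 11.55 pos [ 0.5648 -0.0704  0.1348] rot [-8.973e+01  7.000e-02 -3.590e+00] gap 12.0 F [ 0.3  1.1 -3.3]
shift mm [ 0.3 49.8 -0.9] frac [ 0.0014  0.2491 -0.0043] turn deg [-0.27  0.21 -0.08] frac [-0.0007  0.0006 -0.0002]
frac after turn [ 0.001   0.2491 -0.0031]
[(0.74, [0.6589, -0.2507, 0.0217]), (0.66, [0.5527, -0.1959, 0.1464]), (0.59, [0.5636, -0.162, 0.1537])]
[(0.68, [0.5543, -0.1627, 0.148]), (0.58, [0.6532, -0.2502, 0.0175]), (0.42, [0.5584, -0.1971, 0.1498])]
```

View pics/d5.png

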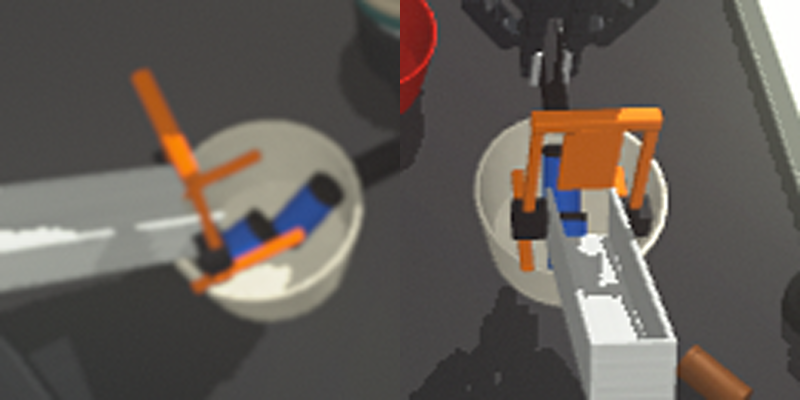

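Both cassettes lie still in the held pan, whose centre is near (0.557,-0.185). I'll lower it clear of the feet and move it out of the mouth.

```bash
python3 -m inch '[0,0.04,0,0,0,0,5, 0,0.06,0,0,0,0,5, 0,0.06,0,0,0,0,5, 0,0.06,0,0,0,0,5, 0,0.06,0,0,0,0,5, 0,0.03,0,0,0,0,5, 0,0,0,0,0,0,5, 0,0,0,0,0,0,5]' 110; python3 - <<'E'
from h import *
delta([.618,.115,.075],-3.8)
E
```

```text
clock: 12.75
tool_pos: [0.5642, -0.0704, 0.0676]
tool_rot: [-89.8, 0.2, -3.6]
ft_force: [-0.0, 0.3, -3.0]
finger_gap: 0.143
t 12.75 pos [ 0.5642 -0.0704  0.0676] rot [-89.76   0.17  -3.6 ] gap 12.2 F [-0.   0.3 -3. ]
shift mm [ 42.1  -6.8 188.4] frac [ 0.2103 -0.0339  0.9422] turn deg [-0.24  0.2  -0.17] frac [-0.0007  0.0006 -0.0005]
frac after turn [ 0.2071 -0.0372  0.9428]
```

```bash
python3 -m inch '[0,0,0.04,0,0,0,5, 0,0,0.07,0,0,0,5, 0,0,0.09,0,0,0,5, 0.02,0,0.1,0,0,0,5, 0.03,0,0.1,0,0,0,5, 0.03,0,0.1,0,0,0,5, 0.03,0,0.1,0,0,0,5, 0.03,0,0.1,0,0,0,5, 0.03,0,0.1,0,0,0,5, 0.02,0,0.07,0,0,0,5, 0.01,0,0.04,0,0,0,5, 0,0,0,0,0,0,5, 0,0,0,0,0,0,5]' 110; python3 - <<'E'
from h import *
delta([.618,.115,.024],-3.8)
import cv2
for n in('scene','side'):
    im=manip.capture(n);cv2.imwrite(f'pics/{n}6.png',im)
a=cv2.imread('pics/scene6.png');b=cv2.imread('pics/side6.png')
cv2.imwrite('pics/d6.png',np.hstack([cv2.resize(a[130:330,180:380],(400,400),interpolation=2),cv2.resize(b[120:320,300:500],(400,400),interpolation=2)]))
E
```

```text
clock: 14.38
tool_pos: [0.6168, 0.1279, 0.0699]
tool_rot: [-89.5, 0.1, -3.1]
ft_force: [0.3, -0.8, -1.6]
finger_gap: 0.145
t 14.38 pos [0.6168 0.1279 0.0699] rot [-89.55   0.09  -3.14] gap 12.4 F [ 0.3 -0.8 -1.6]
shift mm [  2.   45.8 -13.2] frac [ 0.0098  0.2288 -0.066 ] turn deg [-0.45  0.66 -0.09] frac [-0.0013  0.0018 -0.0003]
frac after turn [ 0.0102  0.2294 -0.0641]
```

View pics/d6.png

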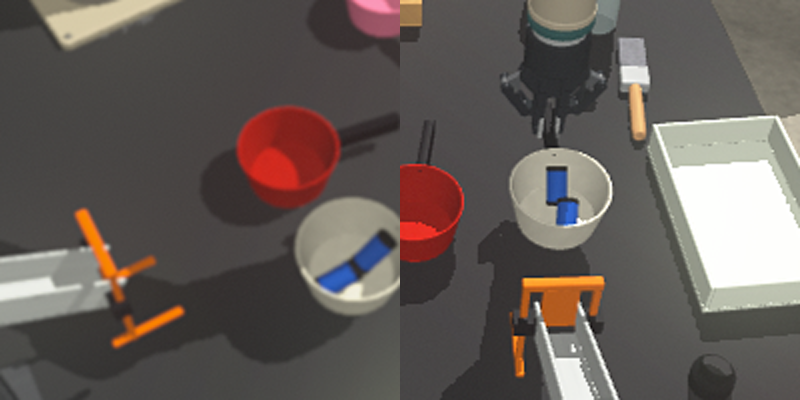

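Both cassettes are in the pan, clear of the chute and the red pan. I'll set it down.

```bash
python3 -m inch '[0,0.04,0,-0.001,0.001,0,5, 0,0.05,0,0,0,0,5, 0,0.05,0,0,0,0,5, 0,0.05,0,0,0,0,5, 0,0.015,0,0,0,0,5, 0,0,0,0,0,0,5, 0,0,0,0,0,0,5]' 110; python3 - <<'E'
from h import *
delta([.618,.115,.025],-3.8)
E
```

```text
clock: 15.35
tool_pos: [0.6163, 0.1264, 0.0255]
tool_rot: [-90.0, 0.2, -3.7]
ft_force: [0.0, 0.2, -1.2]
finger_gap: 0.142
t 15.35 pos [0.6163 0.1264 0.0255] rot [-89.97   0.17  -3.67] gap 12.1 F [ 0.   0.2 -1.2]
shift mm [  2.4   0.5 -11.2] frac [ 0.0122  0.0024 -0.0562] turn deg [-0.03  0.13 -0.17] frac [-0.0001  0.0004 -0.0005]
frac after turn [ 0.0123  0.0025 -0.0562]
```

```bash
python3 -m inch '[0,0.005,0,0,0,0,5, 0,0,0,0,0,0,5, 0,0,0,0,0,0,5]' 110; python3 -m inch '[0,0,0,0,0,0,18, 0,0,0,0,0,0,25, 0,0,0,0,0,0,40, 0,0,0,0,0,0,50, 0,0,0,0,0,0,50, 0,0,0,0,0,0,50]' 20; python3 - <<'E'
from h import *
delta([.618,.115,.2],-3.8)
import cv2
w=manip.get_calibration('wrist');im=manip.capture('wrist');cv2.imwrite('pics/w7.png',im)
E
```

```text
clock: 15.72
tool_pos: [0.6165, 0.1264, 0.0254]
tool_rot: [-89.9, 0.1, -3.7]
ft_force: [0.0, -0.2, -1.1]
finger_gap: 0.145
clock: 16.48
tool_pos: [0.618, 0.1262, 0.0261]
tool_rot: [-90.0, -0.0, -3.7]
ft_force: [0.1, 0.1, -0.2]
finger_gap: 0.586
t 16.48 pos [0.618  0.1262 0.0261] rot [-8.995e+01 -5.000e-02 -3.650e+00] gap 50.0 F [ 0.1  0.1 -0.2]
shift mm [   0.9 -173.9  -11.1] frac [ 0.0044 -0.8693 -0.0553] turn deg [-0.05  0.15  0.05] frac [-0.0001  0.0004  0.0001]
frac after turn [ 0.0038 -0.8693 -0.056 ]
```

View pics/w7.png

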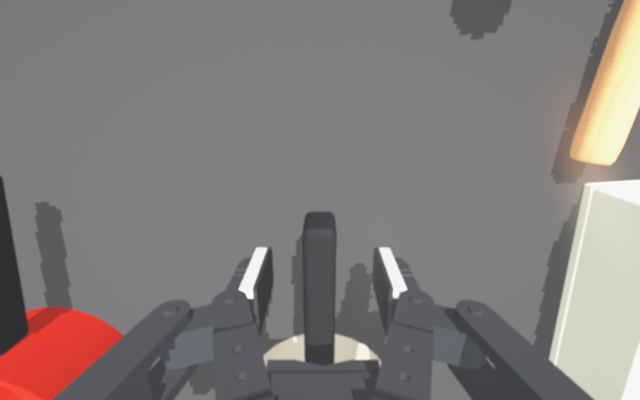

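The handle (column 319) is free between the open pads. I'll retreat straight up.

```bash
python3 -m inch '[0,-0.05,0,0,0,0,50, 0,-0.1,0,0,0,0,50, 0,-0.15,0,0,0,0,50, 0,-0.2,0,0,0,0,50, 0,-0.2,0,0,0,0,50, 0,-0.2,0.1,0,0,0,50, 0,0,0.2,0,0,0,50, 0,0,0,0,0,0,50, 0,0,0,0,0,0,50, 0,0,0,0,0,0,50]' 20; python3 - <<'E'
from h import *
delta([.618,.115,.2],-3.8)
import cv2
for n in('scene','side'):
    im=manip.capture(n);cv2.imwrite(f'pics/{n}7.png',im)
    for o in('pan','cassette_1'):print(o,[(d['score'],d['at']) for d in manip.find_in(n,o)])
a=cv2.imread('pics/scene7.png');b=cv2.imread('pics/side7.png')
cv2.imwrite('pics/d7.png',np.hstack([cv2.resize(a[130:330,240:440],(400,400),interpolation=2),cv2.resize(b[120:320,300:500],(400,400),interpolation=2)]))
E
```

```text
clock: 17.77
tool_pos: [0.6236, 0.1849, 0.2253]
tool_rot: [-89.8, -0.7, -3.9]
ft_force: [-0.6, 0.3, -0.3]
finger_gap: 0.587
t 17.77 pos [0.6236 0.1849 0.2253] rot [-89.76  -0.67  -3.9 ] gap 50.1 F [-0.6  0.3 -0.3]
shift mm [ -1.1  25.  -70.3] frac [-0.0056  0.1248 -0.3513] turn deg [-0.24 -0.09  0.67] frac [-0.0007 -0.0003  0.0019]
frac after turn [-0.0047  0.1263 -0.3508]
pan [(0.86, [0.2845, 0.31, 0.0353]), (0.74, [0.6038, 0.0289, 0.0354])]
cassette_1 [(0.78, [0.6589, -0.2493, 0.0235]), (0.57, [0.6129, -0.011, 0.0335]), (0.54, [0.6165, 0.0325, 0.0423])]
pan [(0.93, [0.2885, 0.3235, 0.0382]), (0.74, [0.607, 0.0323, 0.0315])]
cassette_1 [(0.59, [0.6074, 0.0332, 0.0395]), (0.54, [0.6548, -0.2528, 0.0194]), (0.51, [0.6153, -0.0043, 0.0366])]
```

View pics/d7.png

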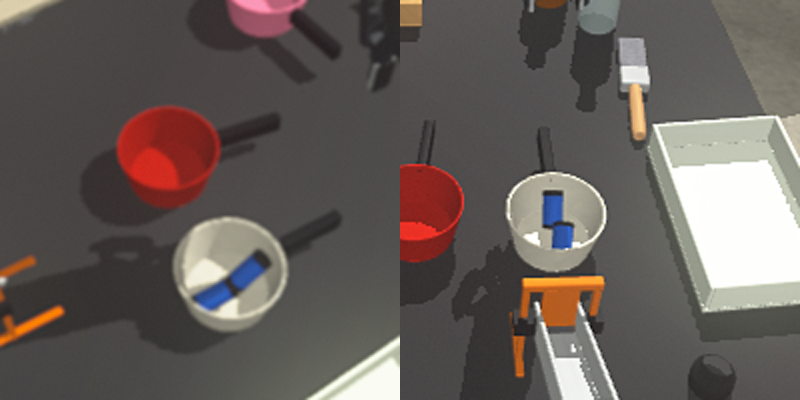

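```bash
python3 -c "
from bench import manip
print(manip.sign_off())"
```

```text
the job is handed in; nothing more can be done
None
```

The white pan now stands on the worktop with both blue cassettes in it, released, and I handed the job in at about 18 s on the clock. No verdict is reported.

**What I did:** I took the white pan by its handle, held it about 42 mm ahead of the lip and raised its underside to about 0.11 m, which is a gate lift of about 0.04. Both cassettes slid in and lay still in the held pan. I then lowered it clear of the feet, moved it out, set it down at about (0.61, 0.01) and let go.

**Last checks:**
- **Position:** the pan's centre is about 245 mm from the lip. It looks upright, and its measured grip pose put the underside at table height.
- **Cassettes:** both show inside the pan in the scene and side pictures. The detector puts them within about 25 mm of the pan's centre.
- **Release:** the gripper is open, well above the pan, and the wrist force is near zero.
- **Detector:** it also reported the brown look-alike and the pink pan, which I ignored. No check failed.

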